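# Stand two lamp support tubes in their cups

## Robot

A 6-joint arm with a two-finger parallel gripper is mounted at the origin on the work surface. World frame = base frame: x ahead of the robot, y to its left, z up, the work surface at z = 0. Lengths are in m, angles in degrees, forces in N, time in s.
With the tool pointing down it reaches from about 0.35 to 0.8 m from the base axis. Payload 7.3 kg.
Tool frame: the origin (TCP) lies between the finger pads; the fingertips stand 14 mm ahead of it and the grasp point (between the pads) lies 5 mm behind it (bot.tip_extent is the distance from the TCP to the fingertips, in m); z points along the fingers, y is the direction in which the jaws open and shut (so a half turn about z gives the same grasp; the last joint's range is limited). The gripper opens to 85 mm and grips with 20 to 120 N. Pads are 22 mm wide; open, the fingers measure 114 mm over their backs; the gripper's body (76 mm by 85 mm) begins 54 mm behind the grasp point. The pads swing forward as they close: fully open they stand 13 mm farther back than shut.
Start: joints at [64.687, 19.595, 87.324, -0, 73.075, -8.365], TCP at [0.153, 0.502, 0.245] pointing down, gripper open.
Joint ranges: [-145.02, 145.02], [-44.19, 115.74], [2.07, 154.8], [-57.11, 237.11], [16.16, 152.29], [-177.93, 177.93]. Speed limits (degrees/s): [147.25, 147.25, 180, 180, 180, 180].

## Interface

Orientations are given as [roll, pitch, yaw] about the fixed x, y, z axes, in that order (R = Rz(yaw) Ry(pitch) Rx(roll)).
In Python, from cell import telemetry, grab_frame, camera_info, bot gives the robot as it stands.
- The arm moves only by the tool step_arm, never from a script. Its arguments are lists of equal length, an entry for each row: "delta_pos": the shift along the tool's x, y, z in m, a list of three; "yaw": the turn about the tool's z in rad; "hand": the closure in counts, from 0 (fully open) to 255 (shut). A call has 1 to 12 rows; each row shifts and turns the commanded pose from where the row before left it, along the tool's axes as they then stand; what a row does not reach is not made up. A row lasts 1/10 s, in which the tool goes at most 50 mm and 8.59 degrees, less where a joint would pass 70% of its speed; a pose out of reach is approached as far as the arm can. A call is refused whole if a number of a shift passes 0.05 or a number of a turn 0.15, either way. A call with a gripper value outside its range is refused whole. The fingers move at their own pace and stop on an object; "force" is the grip in N (left out, the last holds). Time passes only in rows, so rows that do not move let the fingers close. It gives the time, the measured TCP pose, the force and the opening at its end, in the units of the state.
- telemetry.get_obs(): the state, without advancing time (a new reading comes with each control period).
- grab_frame(name): name is "scene" or "side" or "wrist"; returns the picture (420x560x3 uint8, red, green, blue); there is no depth.
- camera_info(name): a dict with "camera_matrix" (3x3 intrinsics, pixels), "camera_from_world" (4x4, takes a point from world to camera coordinates); the wrist camera has in their place "mount" (4x4, takes a point from camera to tool coordinates, whose origin is the TCP and whose axes are the flange's). Camera axes: x right, y up, looking along -z (the intrinsics and any distortion apply to the point x, -y, -z); pixel columns grow to the right and rows downward; lengths in m; the calibration is good to about 2 mm. The wrist camera is an equidistant fisheye: a pixel r from the principal point sees the ray r / f radians off the axis. A picture is of the moment at which its call begins: read the wrist's pose just before it. camera_info takes no time and is no camera call.
- bot.job_done(): hands the job in, once; it reports no verdict.
The state is a dict: "clock": time; "joints": joint angles; "joint_velocities": joint speeds; "tau": joint torques, N m; "position": TCP position; "tool_rot": TCP orientation; "force": force on the tool from outside, world axes, zero at the start; "moment": the same for the moment, N m; "opening": opening from 0.0 (shut) to 1.0 (fully open).
Only numpy, scipy, OpenCV 4.12 (cv2) and the standard library are available. Lean on these libraries where they do the work, as an engineer would, in place of code of your own. Each camera call takes 0.05 s, during which the arm holds its last target. There are 200 camera calls.

## Task

Take the two aluminium tubes out of their leaning stands and stand them upright in the cups of the yellow lamp base, the thick tube in the wide cup and the thin tube in the narrow cup. Lower each one all the way to the bottom of its cup before letting go, do not drop it in, and do not shove or knock over the glue bottle or the clear plastic cup.

Things in the scene. Friction and masses are not known exactly. Their poses are not given: they have to be found in the camera images.
- thick_tube: loose plain aluminium thick tube, 170 mm long, 24 mm diameter, closed ends (treat as a solid rod). Origin: centre of its foot end; its z axis runs along the tube to the upper end at z = 170 mm. It starts leaning 40 degrees from vertical in thick_stand, upper end towards the robot and somewhat to the robot's right, the upper 80 mm clear of the stand
- thin_tube: loose plain aluminium thin tube, 170 mm long, 16 mm diameter, closed ends (treat as a solid rod). Origin: centre of its foot end; its z axis runs along the tube to the upper end at z = 170 mm. It starts leaning 40 degrees from vertical in thin_stand, upper end towards the robot and somewhat to the robot's right, the upper 80 mm clear of the stand
- thick_stand: fixed steel stand of the thick tube; foot plate x -55 to +75, y +-40, 10 mm thick. Origin on the table. A channel (27 mm wide inside, walls 4 mm, open on its upper +x side) leans 40 degrees from vertical towards the stand's -x; the tube's foot rests in it at x 45, y 0, z 30 mm. The channel's back reaches 86 mm up along the tube, its side walls 71 mm
- thin_stand: fixed steel stand of the thin tube; foot plate x -55 to +75, y +-40, 10 mm thick. Origin on the table. A channel (19 mm wide inside, walls 4 mm, open on its upper +x side) leans 40 degrees from vertical towards the stand's -x; the tube's foot rests in it at x 45, y 0, z 30 mm. The channel's back reaches 86 mm up along the tube, its side walls 71 mm
- lamp_base: fixed yellow round plastic lamp base, 164 mm diameter, 20 mm high, with two white cups 90 mm apart (wide one at its x +45 mm, narrow one at x -45 mm) and two low white lamp sockets (28 mm diameter, up to 43 mm above the table, at y +35 and -35 mm). Origin: centre of its underside; z up
- wide_cup (a point): centre of the inner floor of the wide cup, on the lamp base's +x side, 25 mm above the table: a white upright round cup, 29 mm inside diameter, wall 4 mm, 47 mm deep from floor to rim, rim 72 mm above the table; the upper 9 mm flares outward to 39 mm inside diameter. z is up along the cup
- narrow_cup (a point): centre of the inner floor of the narrow cup, on the lamp base's -x side, 25 mm above the table: a white upright round cup, 21 mm inside diameter, wall 4 mm, 47 mm deep from floor to rim, rim 72 mm above the table; the upper 9 mm flares outward to 31 mm inside diameter. z is up along the cup
- glue_bottle: bystander: loose white bottle with a black cap, 48 mm diameter, 120 mm high, standing. Origin: centre of its underside, z up
- clear_cup: bystander: loose open clear plastic drinking cup, 70 mm rim diameter, 75 mm high, standing. Origin: centre of its underside, z up
Not all that is in view belongs to the job. What is shaped like the thick_tube but blue or pink is not meant.

How it is judged:
By the outcome, as a careful person would: the job done as asked, in the order asked, and still so for the second after the job is handed in, with the robot touching nothing.
It also fails if it takes over 69 s, if anything falls off the work surface, if the arm or the gripper's body presses on something with over 40 N, if the wrist force passes 120 N, or if a joint passes its speed limit or range.

## Working session

There is one attempt and no reset: what is moved stays moved. The work goes in short steps, Python scripts to look and compute and a tool call to move; the robot and the scene stay as the last step left them, time stands still between calls to the robot, and variables do not carry over. Pictures are saved under pics/ and viewed, about 8 in all and at most 12, crops included, and the job is handed in when it is done.

Besides the shell and the picture viewer there is one more tool, called after "Call:" as name([rows], argument=value, ...), one row to a line, values as JSON. step_arm: Moves the arm, as the interface text tells. Its arguments: {"type":"object","properties":{"delta_pos":{"type":"array","items":{"type":"array","items":{"type":"number"}}},"yaw":{"type":"array","items":{"type":"number"}},"hand":{"type":"array","items":{"type":"number"}},"force":{"type":"number"}},"required":["delta_pos","yaw","hand"]}

```bash
ls; mkdir -p pics; python3 - <<'E'
from cell import telemetry, grab_frame, camera_info, bot
import cv2,json
for n in ("scene","side","wrist"):
    im=grab_frame(n); cv2.imwrite(f"pics/{n}0.png",im[:,:,::-1]); 
    c=camera_info(n); print(n,{k:(v.tolist() if hasattr(v,'tolist') else v) for k,v in c.items()})
print(telemetry.get_obs()); print(bot.tip_extent,[a for a in dir(bot) if a[0]!='_'])
E
```

```text
pics
scene {'camera_matrix': [[502.65718687207794, 0.0, 271.1679237662057], [0.0, 502.65718687207794, 198.6956121522138], [0.0, 0.0, 1.0]], 'camera_from_world': [[-0.8189364826989128, 0.5735378769573605, -0.01993341415757342, 0.48424291160628513], [-0.3907686345952776, -0.5318550277659573, 0.7512856338681152, 0.09025490118790282], [0.4202890808970369, 0.6230445675353546, 0.6596760988116877, -1.444711338580594], [0.0, 0.0, 0.0, 1.0]]}
side {'camera_matrix': [[385.44128513742385, 0.0, 281.88570861075146], [0.0, 385.44128513742385, 206.696117071897], [0.0, 0.0, 1.0]], 'camera_from_world': [[0.8067189748864758, -0.5908996912554825, -0.006484630466641605, -0.45977266536797595], [0.33723078103220916, 0.45133379259791717, 0.8261798883921022, -0.15065872317483003], [-0.48526270811027694, -0.6686818096324705, 0.5633690988899948, -1.0568555061541614], [0.0, 0.0, 0.0, 1.0]]}
wrist {'camera_matrix': [[325.19226210127806, 0.0, 283.8179890811529], [0.0, 325.19226210127806, 210.53572943479074], [0.0, 0.0, 1.0]], 'mount': [[0.0008411626770854686, 0.9656383391918723, 0.25988822660542127, 0.0659311249
[... 218 characters left out ...]
ck': 0.15, 'joints': array([ 6.46858219e+01,  1.96271337e+01,  8.73633464e+01,  6.13162351e-04,
        7.30729714e+01, -8.36547737e+00]), 'joint_velocities': array([-0.09245862, -0.17587822, -0.219853  ,  0.01038831, -0.00824718,
       -0.01613699]), 'tau': array([ 1.42388726e-03, -4.33895373e+01, -2.46153796e+01, -6.48032983e-05,
        5.60310233e-03,  1.97620881e-05]), 'position': array([0.15290962, 0.50196225, 0.24479479]), 'tool_rot': array([-1.79937309e+02, -9.81152653e-03,  1.63051115e+02]), 'force': array([-0.3216823 , -0.57205959, -0.21075146]), 'moment': array([-0.02856325,  0.02265312,  0.0009823 ]), 'opening': 1.0011355640370698}
0.014 ['MotionError', 'job_done', 'tip_extent']
```

View pics/scene0.png

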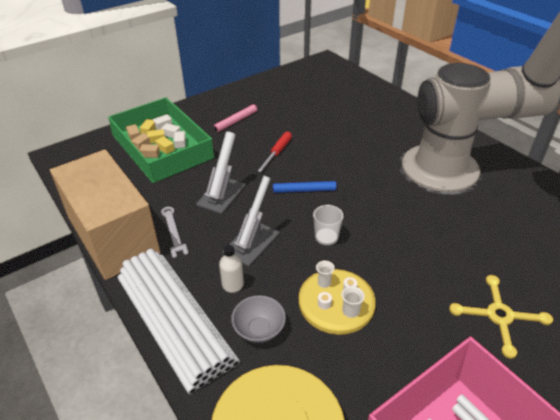

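View pics/side0.png

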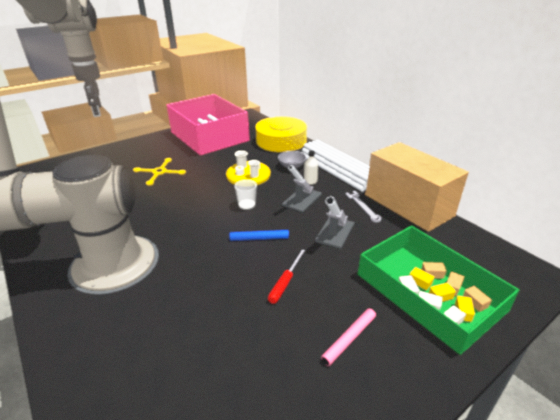

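The scene view shows the thick tube around (222,165), the thin tube around (257,210), the lamp base around (337,298), the glue bottle at (231,270) and the clear cup at (328,225). The side view shows the same items around x 230–350, y 150–240. I'll enlarge both.

```bash
python3 - <<'E'
import cv2
a=cv2.imread("pics/scene0.png")[120:335,190:390]; cv2.imwrite("pics/c1.png",cv2.resize(a,None,fx=2.75,fy=2.75,interpolation=cv2.INTER_CUBIC))
a=cv2.imread("pics/side0.png")[140:250,220:370]; cv2.imwrite("pics/c2.png",cv2.resize(a,None,fx=5,fy=5,interpolation=cv2.INTER_CUBIC))
E
```

```text
(no output)
```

View pics/c1.png

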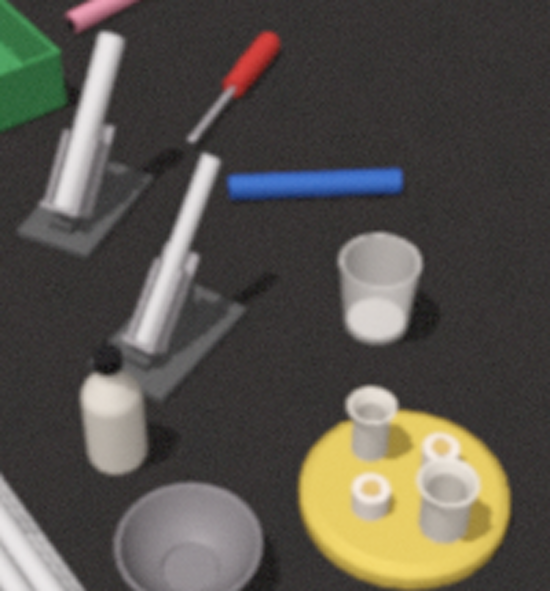

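View pics/c2.png

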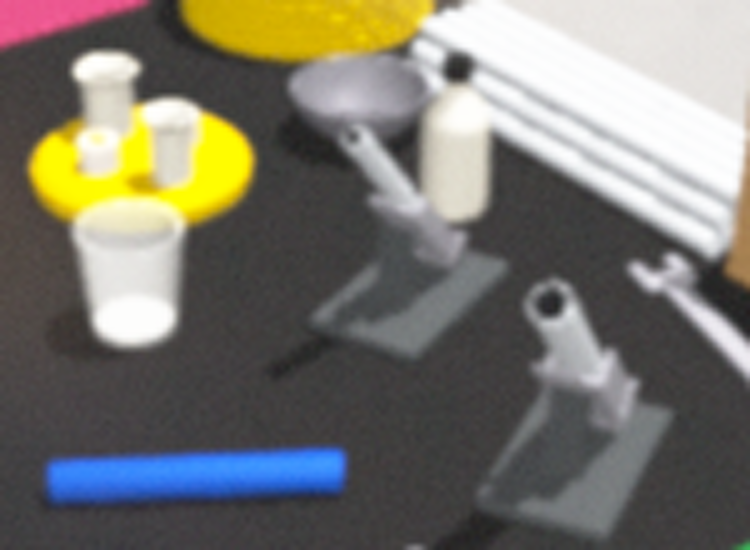

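Crop 1 (scene) shows the thick tube's top at (109,38) and foot at (68,210), and the thin tube's top at (210,159) and foot at (143,345). The wide rim centre is at (448,481) and the narrow rim at (372,404). Crop 2 (side) has the tube tops at (551,301) and (353,138), and the rims at (106,66) and (172,111). Next I triangulate these.

```bash
cat > h.py <<'E'
import numpy as np, cv2
from cell import telemetry, grab_frame, camera_info
from scipy.spatial.transform import Rotation as Rt
def ray(n,p):
    c=camera_info(n); K=np.array(c["camera_matrix"]); T=np.array(c["camera_from_world"]); R=T[:3,:3]; o=-R.T@T[:3,3]
    d=np.array([(p[0]-K[0,2])/K[0,0],-(p[1]-K[1,2])/K[1,1],-1.]); d=R.T@d; return o,d/np.linalg.norm(d)
def onz(n,p,z): o,d=ray(n,p); return o+d*(z-o[2])/d[2]
def tri(rs):
    A=sum(np.eye(3)-np.outer(d,d) for o,d in rs); b=sum((np.eye(3)-np.outer(d,d))@o for o,d in rs)
    x=np.linalg.solve(A,b); return x,[round(1e3*np.linalg.norm(np.cross(x-o,d)),1) for o,d in rs]
def proj(n,X):
    c=camera_info(n); K=np.array(c["camera_matrix"]); T=np.array(c["camera_from_world"]); X=np.atleast_2d(X)
    q=X@T[:3,:3].T+T[:3,3]; return np.c_[K[0,2]+K[0,0]*q[:,0]/-q[:,2],K[1,2]-K[1,1]*q[:,1]/-q[:,2]]
def tool(): s=telemetry.get_obs(); return np.array(s["position"]),Rt.from_euler("xyz",s["tool_rot"],degrees=True).as_matrix()
def wray(p,P,R):
    c=camera_info("wrist"); K=np.array(c["camera_matrix"]); M=np.array(c["mount"])
    v=np.array([p[0]-K[0,2],p[1]-K[1,2]]); r=np.hypot(*v); t=r/K[0,0]; d=np.array([np.sin(t)*v[0]/r,-np.sin(t)*v[1]/r,-np.cos(t)])
    return P+R@M[:3,3], R@M[:3,:3]@d
def wproj(X,P,R):
    c=camera_info("wrist"); K=np.array(c["camera_matrix"]); M=np.array(c["mount"])
    q=(np.atleast_2d(X)-P)@R; q=(q-M[:3,3])@M[:3,:3]; t=np.arctan2(np.hypot(q[:,0],q[:,1]),-q[:,2]); a=np.hypot(q[:,0],q[:,1])+1e-12
    return np.c_[K[0,2]+K[0,0]*t*q[:,0]/a, K[1,2]-K[1,1]*t*q[:,1]/a]
E
python3 - <<'E'
from h import *
np.set_printoptions(precision=4,suppress=True)
S=lambda u,v:(190+u/2.75,120+v/2.75); D=lambda u,v:(220+u/5,140+v/5)
for n,a,b in (("thick top",(109,38),(551,301)),("thin top",(210,159),(353,138)),("wide rim",(448,481),(106,66)),("narrow rim",(372,404),(172,111))):
    print(n,*tri([ray("scene",S(*a)),ray("side",D(*b))]))
print("rims z=.072",onz("scene",S(448,481),.072),onz("scene",S(372,404),.072),onz("side",D(106,66),.072),onz("side",D(172,111),.072))
print("tops z=.16",onz("scene",S(109,38),.160),onz("scene",S(210,159),.160))
print("thick plate",[onz("scene",S(*q),.01)[:2] for q in ((18,233),(85,255),(152,178))],[onz("side",D(*q),.01)[:2] for q in ((478,495),(608,538),(675,408))])
print("thin plate",[onz("scene",S(*q),.01)[:2] for q in ((162,400),(245,310))],[onz("side",D(*q),.01)[:2] for q in ((312,322),(415,358),(508,265))])
print("bottle",onz("scene",S(115,460),0),"cup",onz("scene",S(376,322),0), "bottle cap",onz("scene",S(107,358),.115))
print("feet",onz("scene",S(68,210),.035),onz("scene",S(143,345),.035))
E
```

```text
thick top [ 0.5099 -0.2994  0.1585] [np.float64(0.2), np.float64(0.2)]
thin top [ 0.5359 -0.093   0.1576] [np.float64(0.1), np.float64(0.1)]
wide rim [0.5516 0.2333 0.0719] [np.float64(1.1), np.float64(1.1)]
narrow rim [0.5506 0.1427 0.0725] [np.float64(2.1), np.float64(2.1)]
rims z=.072 [0.5508 0.2338 0.072 ] [0.5484 0.1434 0.072 ] [0.5522 0.2321 0.072 ] [0.5526 0.142  0.072 ]
tops z=.16 [ 0.5111 -0.2977  0.16  ] [ 0.5376 -0.0906  0.16  ]
thick plate [array([ 0.6482, -0.2624]), array([ 0.612 , -0.1974]), array([ 0.4994, -0.2556])] [array([ 0.4978, -0.2638]), array([ 0.5316, -0.3366]), array([ 0.6498, -0.2715])]
thin plate [array([ 0.6516, -0.0036]), array([ 0.5327, -0.0491])] [array([ 0.527 , -0.0616]), array([ 0.5553, -0.1341]), array([ 0.6762, -0.0856])]
bottle [0.7138 0.0203 0.    ] cup [0.4406 0.0246 0.    ] bottle cap [0.7086 0.0159 0.115 ]
feet [ 0.6049 -0.2368  0.035 ] [ 0.6419 -0.046   0.035 ]
```

Both tops come out at z ≈ 0.158 (0.160 expected), the rims at 0.072 and 90.6 mm apart, and the feet agree with the plates, so the estimates hold up. The thick foot is at about (0.606,-0.247) with stand yaw 28.3°, and the thin foot at about (0.637,-0.054) with yaw 21.5°. The tool stays vertical, so I'll grip lightly near the top and swing each tube upright about its foot in the open channel, then lift. First I turn the tool and go above the thick tube.

Call:
step_arm([
  [0,0,-0.005],
  [0,0,-0.005],
  [0,0,-0.005],
  [0,0,-0.005],
  [0,0,0],
  [0,0,0],
  [0,0,0],
  [0,0,0],
  [0,0,0],
  [0,0,0],
  [0,0,0],
  [0,0,0],
], yaw=[0.147,0.147,0.147,0.147,0.147,0.147,0.147,0.147,0.147,0.147,0.147,0.147], hand=[0,0,0,0,0,0,0,0,0,0,0,0], force=20)

```text
clock: 1.35
position: [0.153, 0.5021, 0.265]
tool_rot: [180.0, 0.0, 61.6]
force: [-1.1, -0.5, -0.1]
opening: 0.998
```

Call:
step_arm([
  [0,0,0],
  [0,0,0],
  [0,0,0],
  [0,0,0],
  [0,0,0],
], yaw=[0.147,0.147,0.147,0.147,0], hand=[0,0,0,0,0])

```text
clock: 1.85
position: [0.153, 0.5021, 0.265]
tool_rot: [180.0, 0.0, 28.2]
force: [-0.7, 0.4, 0.3]
opening: 1.0
```

Call:
step_arm([
  [0.0096,0.043,0],
  [0.0096,0.043,0],
  [0.0096,0.043,0],
  [0.0096,0.043,0],
  [0.0096,0.043,0],
  [0.0096,0.043,0],
  [0.0096,0.043,0],
  [0.0096,0.043,0],
  [0.0096,0.043,0],
  [0.0096,0.043,0],
  [0.0096,0.043,0],
  [0.0096,0.043,0],
], yaw=[0,0,0,0,0,0,0,0,0,0,0,0], hand=[0,0,0,0,0,0,0,0,0,0,0,0])

```text
clock: 3.05
position: [0.4999, 0.1008, 0.2653]
tool_rot: [-180.0, -0.0, 28.5]
force: [1.2, 0.7, 0.2]
opening: 1.001
```

Call:
step_arm([
  [-0.0161,0.0357,0],
  [-0.0161,0.0357,0],
  [-0.0161,0.0357,0],
  [-0.0161,0.0357,0],
  [-0.0161,0.0357,0],
  [-0.0161,0.0357,0],
  [-0.0161,0.0357,0],
  [-0.0161,0.0357,0],
  [-0.0161,0.0357,0],
  [-0.0161,0.0357,0],
  [0,0,0],
], yaw=[0,0,0,0,0,0,0,0,0,0,0], hand=[0,0,0,0,0,0,0,0,0,0,0])

```text
clock: 4.15
position: [0.5259, -0.2927, 0.2642]
tool_rot: [180.0, 0.1, 28.3]
force: [-0.4, -0.3, -0.7]
opening: 0.999
```

```bash
python3 - <<'E'
from h import *
P,R=tool(); im=grab_frame("wrist"); print(P)
f=np.array([.606,-.247,.03]); a=np.radians(28.3); u=np.array([-np.sin(np.radians(40))*np.cos(a),-np.sin(np.radians(40))*np.sin(a),np.cos(np.radians(40))])
px=wproj([f,f+.14*u,f+.17*u],P,R); print(px)
cv2.imwrite("pics/w1r.png",im[:,:,::-1])
o=im[:,:,::-1].copy()
for p in px: cv2.circle(o,tuple(int(round(v)) for v in p),2,(0,0,255),-1)
cv2.imwrite("pics/w1.png",cv2.resize(o,None,fx=1.4,fy=1.4,interpolation=cv2.INTER_CUBIC))
E
```

```text
[ 0.52590865 -0.29272585  0.26417823]
[[282.52605043 101.17841439]
 [281.93831597 204.52300567]
 [281.78225965 236.59007724]]
```

View pics/w1.png

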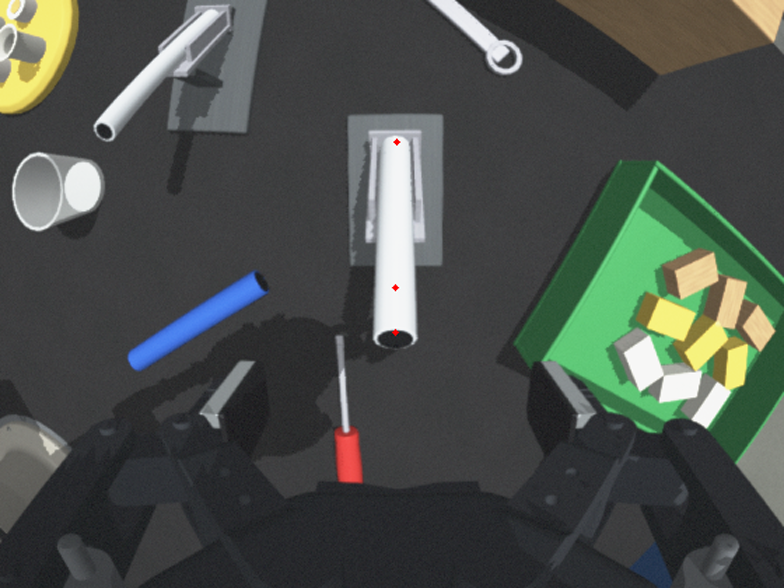

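The wrist view shows the thick tube's axis running through the predicted dots, with the top at (396,338) in the enlarged picture, about 2 mm from prediction. Descend and grip lightly.

Call:
step_arm([
  [0,-0.001,0.03],
  [0,-0.001,0.03],
  [0,0,0.03],
  [0,0,0.02],
  [0,0,0.015],
  [0,0,0.007],
  [0,0,0],
  [0,0,0],
  [0,0,0],
  [0,0,0],
  [0,0,0],
  [0,0,0],
], yaw=[0,0,0,0,0,0,0,0,0,0,0,0], hand=[0,0,0,0,0,0,255,255,255,255,255,255], force=20)

```text
clock: 5.4
position: [0.5261, -0.2871, 0.1341]
tool_rot: [179.9, -0.1, 28.3]
force: [0.5, -2.9, 3.9]
opening: 0.275
```

Call:
step_arm([
  [0,0,0],
  [0,0,0],
  [0,0,0],
], yaw=[0,0,0], hand=[255,255,255])

```text
clock: 5.7
position: [0.526, -0.2871, 0.1341]
tool_rot: [179.9, -0.0, 28.3]
force: [0.9, -2.9, 6.0]
opening: 0.272
```

The opening of 0.272 is about 23 mm, so the tube is held. Now I work out the uprighting arc, in tool x and z rows, allowing for the pivot on the foot's edge.

```bash
cat > arc.py <<'E'
import numpy as np,sys
r,L,k=map(float,sys.argv[1:4]); t=np.radians(np.linspace(40,0,13)); a=t[0]
x=-L*np.sin(t)+r*(np.cos(a)-np.cos(t)); z=L*np.cos(t)+k*r*(np.sin(a)-np.sin(t))
print([[round(p,4),0,round(-q,4)] for p,q in zip(np.diff(x),np.diff(z))],x[-1]-x[0],z[-1]-z[0])
E
python3 arc.py .012 .14 .7; python3 arc.py .008 .14 .7
```

```text
[[np.float64(0.006), 0, np.float64(-0.0054)], [np.float64(0.0063), 0, np.float64(-0.0051)], [np.float64(0.0066), 0, np.float64(-0.0047)], [np.float64(0.0068), 0, np.float64(-0.0043)], [np.float64(0.0071), 0, np.float64(-0.0039)], [np.float64(0.0073), 0, np.float64(-0.0035)], [np.float64(0.0075), 0, np.float64(-0.003)], [np.float64(0.0077), 0, np.float64(-0.0026)], [np.float64(0.0078), 0, np.float64(-0.0021)], [np.float64(0.008), 0, np.float64(-0.0017)], [np.float64(0.0081), 0, np.float64(-0.0012)], [np.float64(0.0081), 0, np.float64(-0.0007)]] 0.08718279867354324 0.03815319388471
[[np.float64(0.0061), 0, np.float64(-0.0053)], [np.float64(0.0064), 0, np.float64(-0.0049)], [np.float64(0.0067), 0, np.float64(-0.0046)], [np.float64(0.0069), 0, np.float64(-0.0042)], [np.float64(0.0072), 0, np.float64(-0.0037)], [np.float64(0.0074), 0, np.float64(-0.0033)], [np.float64(0.0076), 0, np.float64(-0.0029)], [np.float64(0.0077), 0, np.float64(-0.0024)], [np.float64(0.0079), 0, np.float64(-0.002)], [np.float64(0.008), 0, np.float64(-0.0015)], [np.float64(0.0081), 0, np.float64(-0.001)], [np.float64(0.0081), 0, np.float64(-0.0006)]] 0.08811862090106733 0.036353388577587714
```

Call:
step_arm([
  [0.006,0,-0.0054],
  [0.0063,0,-0.0051],
  [0.0066,0,-0.0047],
  [0.0068,0,-0.0043],
  [0.0071,0,-0.0039],
  [0.0073,0,-0.0035],
], yaw=[0,0,0,0,0,0], hand=[255,255,255,255,255,255], force=20)

```text
clock: 6.3
position: [0.5611, -0.2671, 0.1602]
tool_rot: [-180.0, 0.0, 28.3]
force: [-0.8, -2.8, -0.7]
opening: 0.275
```

```bash
python3 - <<'E'
from h import *
P,R=tool(); print(P,telemetry.get_obs()["force"])
s=grab_frame("scene")[:,:,::-1]; d=grab_frame("side")[:,:,::-1]
a=cv2.resize(s[100:240,150:290],None,fx=2.85,fy=2.85,interpolation=cv2.INTER_CUBIC);b=cv2.resize(d[150:270,280:400],(399,399),interpolation=cv2.INTER_CUBIC)
cv2.imwrite("pics/m1.png",np.hstack([a,b]))
E
```

```text
[ 0.56114401 -0.26705153  0.1601715 ] [-0.76758094 -2.82015818 -0.6568706 ]
```

View pics/m1.png

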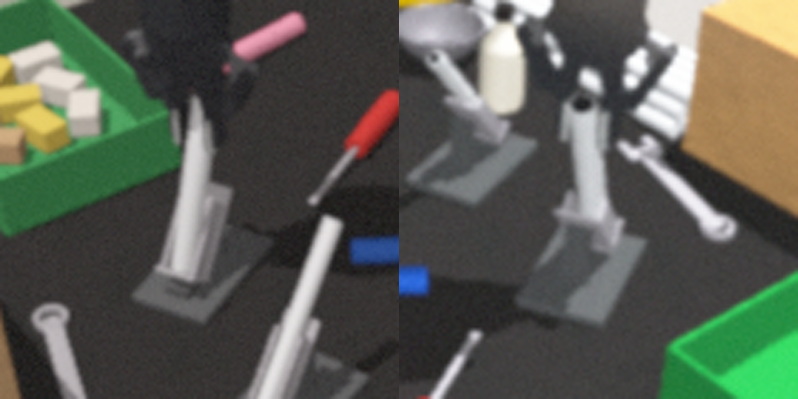

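The picture shows the thick tube pivoted about halfway up, its foot still in the channel and the pads holding it near the top. Forces are low, so I finish the arc with slightly less lift.

Call:
step_arm([
  [0.0075,0,-0.0026],
  [0.0077,0,-0.0022],
  [0.0078,0,-0.0017],
  [0.008,0,-0.0013],
  [0.0081,0,-0.0008],
  [0.0081,0,-0.0004],
  [0,0,0],
], yaw=[0,0,0,0,0,0,0], hand=[255,255,255,255,255,255,255], force=20)

```text
clock: 7.1
position: [0.6038, -0.2444, 0.1697]
tool_rot: [179.9, -0.1, 28.4]
force: [-1.2, -3.6, 6.7]
opening: 0.271
```

```bash
python3 - <<'E'
from h import *
P,R=tool(); print(P,telemetry.get_obs()["force"])
s=grab_frame("scene")[:,:,::-1]; d=grab_frame("side")[:,:,::-1]
# predicted vertical lines through the grasp, foot 135 below TCP
for n in ("scene","side"): print(n,proj(n,[P+[0,0,.035],P,P-[0,0,.135]]))
a=cv2.resize(s[100:240,150:290],None,fx=2.85,fy=2.85,interpolation=cv2.INTER_CUBIC);b=cv2.resize(d[150:270,280:400],(399,399),interpolation=cv2.INTER_CUBIC)
cv2.imwrite("pics/m2.png",np.hstack([a,b]))
E
```

```text
[ 0.60381357 -0.24436919  0.16970555] [-1.24249702 -3.61296225  6.66643998]
scene [[206.89666469 141.25294805]
 [208.38673169 153.06516633]
 [213.64595219 194.75662084]]
side [[343.20512279 166.46649136]
 [342.17692551 177.41094857]
 [338.53651955 216.16058176]]
```

View pics/m2.png

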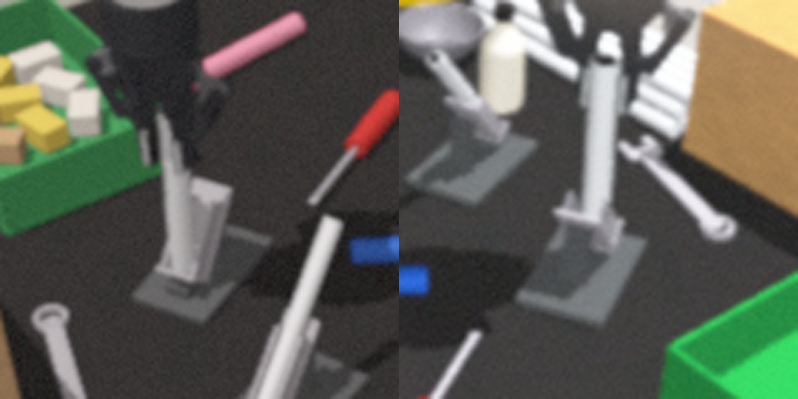

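The tube now looks close to vertical in both views, with the grasp at (167,145) and the foot at (182,270) in the left crop, as predicted for a plumb line. Tighten and lift.

Call:
step_arm([
  [0,0,0],
  [0,0,0],
  [0,0,-0.005],
  [0,0,-0.01],
  [0,0,-0.015],
  [0,0,-0.02],
  [0,0,-0.03],
  [0,0,-0.03],
  [0,0,-0.03],
  [0,0,-0.03],
  [0,0,-0.03],
  [0,0,0],
], yaw=[0,0,0,0,0,0,0,0,0,0,0,0], hand=[255,255,255,255,255,255,255,255,255,255,255,255], force=60)

```text
clock: 8.4
position: [0.6031, -0.2441, 0.3738]
tool_rot: [179.8, -0.3, 28.4]
force: [-0.3, 0.2, -0.9]
opening: 0.259
```

```bash
python3 - <<'E'
from h import *
P,R=tool(); print(P,telemetry.get_obs()["force"])
im=grab_frame("wrist")[:,:,::-1]; cv2.imwrite("pics/w2r.png",im)
s=grab_frame("scene")[:,:,::-1]; d=grab_frame("side")[:,:,::-1]; cv2.imwrite("pics/s2.png",s); cv2.imwrite("pics/d2.png",d)
pts=[P+[0,0,.035],P+[0,0,.005],P-[0,0,.135]]
q=wproj(pts,P,R); print(q); w=im.copy()
def ov(i,q,x,y,h):
    for p in q: cv2.circle(i,tuple(int(round(v)) for v in p),1,(0,0,255),-1)
    return cv2.resize(i[y:y+h,x:x+h],(390,390),interpolation=cv2.INTER_CUBIC)
qs=proj("scene",pts);print(qs)
cv2.imwrite("pics/m3.png",np.hstack([ov(w,q,150,60,280),ov(s.copy(),qs,int(qs[1,0])-65,int(qs[1,1])-45,130)]))
E
```

```text
[ 0.60314865 -0.24410581  0.37383859] [-0.31422547  0.15565434 -0.91590272]
[[286.0822064  325.47000348]
 [285.44777093 285.35539408]
 [284.17359083 205.63202371]]
[[197.26258932  62.19433341]
 [198.87518275  75.02647883]
 [205.6888823  129.24621069]]
```

View pics/m3.png

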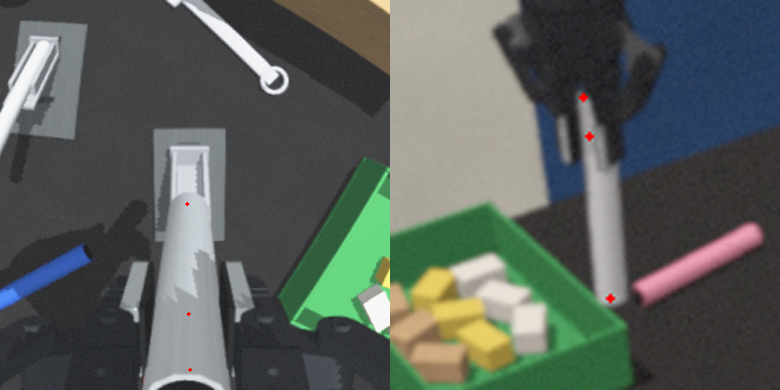

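```bash
python3 - <<'E'
from h import *
P,R=tool(); im=cv2.imread("pics/w2r.png")
for t in (-6,-3,0,3,6):
    a=np.radians(t); G=np.array([0,0,-.005]); ax=np.array([np.sin(a),0,np.cos(a)]); e=np.array([np.cos(a),0,-np.sin(a)])
    print(t,[wproj(P+R@(G+s*ax+.012*e),P,R)[0].round(1) for s in (.135,.14,.145)],wproj(P+R@(G-.03*ax+.012*e),P,R)[0].round(1))
g=cv2.cvtColor(im,cv2.COLOR_BGR2GRAY); print(g[188:212,279:290].mean(1).round())
print(g[205:212,258:310].mean(0).round().astype(int))
s=cv2.imread("pics/s2.png"); 
import sys
for r in range(90,132,6): print(r,cv2.cvtColor(s,cv2.COLOR_BGR2HSV)[r,188:220,1])
E
```

```text
-6 [array([284.8, 208.8]), array([284.8, 207.9]), array([284.8, 207. ])] [285.8 286.5]
-3 [array([284.8, 200.4]), array([284.8, 199.3]), array([284.8, 198.3])] [285.8 291.6]
0 [array([284.9, 192.1]), array([284.8, 190.8]), array([284.8, 189.6])] [285.8 296.6]
3 [array([284.9, 183.8]), array([284.9, 182.3]), array([284.8, 181. ])] [285.8 301.6]
6 [array([284.9, 175.4]), array([284.9, 173.8]), array([284.9, 172.3])] [285.8 306.4]
[218. 218. 218. 219. 219. 219. 219. 219. 220. 218. 202. 194. 191. 192.
 192. 192. 193. 193. 193. 194. 194. 193. 194. 194.]
[ 68  67  73 111 121 103  86  83  84  85  85  84  88 107 134 146 150 155
 161 166 171 177 181 187 190 193 196 197 200 201 203 204 205 205 206 204
 203 202 200 198 199 204 191 154 133 133 133 131 130 130 127 129]
90 [151 155 150 149 142 138 150 152 134  91  22   5   4   5   6   4   4   3
   3   5   4   6  27  22   9   9  14  25  14  24   9   9]
96 [132 113 100  75  47  18  27   9  16  17  10   7   6   4   4   6   4   6
   6   5   6   7  22  19  15  14  23  21   5  26  34  27]
102 [20  9 30 20 14 19  5 26 34 22 12  6  6  4  4  6  4  4  5  3  5  4  6 24
 22 31 19 23 14 19 23 20]
108 [11 19 10 23 29 15 22 23 15  9 12 10  3  4  3  4  6  3  5  5  3  6  7  8
 15 22 19 30 24 22 13 22]
114 [22 28 14 19 36 28 23 14 14 27 27 10  8  4  6  4  4  6  6  5  7  5  6  9
 17 24 14 18 14 14 26 14]
120 [133 139 130 124 100  54  15  13  26  24  10  19   8   2   4   4   4   6
   4   5   6   7   6   8  16  14   9  20  29  26  31  36]
126 [134 144 135 138 142 132 134 136 132 131 117  87  22   8   4   7   3   6
   6   3   5   5   4   9  18  61  93 100  92  85  84  89]
```

The foot edge is at row 198 in the wrist image, against 191 for plumb, so the tube tilts only about 2.3° with the foot some 5 mm towards tool −x. That suits the cup. I go beside the wide cup and look with the wrist camera.

Call:
step_arm([
  [0.011,-0.0404,0],
  [0.011,-0.0404,0],
  [0.011,-0.0404,0],
  [0.011,-0.0404,0],
  [0.011,-0.0404,0],
  [0.011,-0.0404,0],
  [0.011,-0.0404,0],
  [0.011,-0.0404,0],
  [0.011,-0.0404,0],
  [0.011,-0.0404,0],
  [0.011,-0.0404,0],
  [0,0,0],
], yaw=[0,0,0,0,0,0,0,0,0,0,0,0], hand=[255,255,255,255,255,255,255,255,255,255,255,255])

```text
clock: 9.75
position: [0.4958, 0.208, 0.3673]
tool_rot: [-179.8, 0.2, 28.6]
force: [0.4, -0.2, -1.0]
opening: 0.261
```

```bash
python3 - <<'E'
from h import *
for _ in range(3): grab_frame("wrist")
P,R=tool(); im=grab_frame("wrist")[:,:,::-1].copy(); print(P,telemetry.get_obs()["tool_rot"]); cv2.imwrite("pics/w3r.png",im)
q=wproj([[.5513,.233,.072],[.5505,.143,.072],[.5505,.188,.02]],P,R); print(q)
for p in q: cv2.circle(im,tuple(int(round(v)) for v in p),1,(0,0,255),-1)
cv2.imwrite("pics/m4.png",cv2.resize(im[0:280,120:480],(771,600),interpolation=cv2.INTER_CUBIC))
np.save("pose3.npy",np.r_[P,R.ravel()])
E
```

```text
[0.49780886 0.20341034 0.36785866] [-1.79974624e+02  1.27758809e-01  2.82591954e+01]
[[284.2661204  127.80895946]
 [343.80615741 161.5334161 ]
 [311.13462563 142.51085435]]
```

View pics/m4.png

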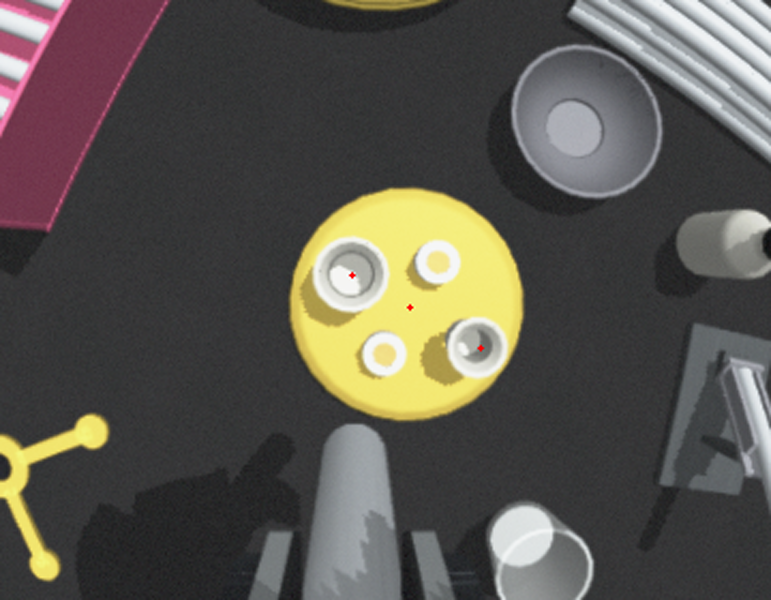

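The rims in the picture are at (350,274) and (477,347), about 1 px (1.3 mm) from the prediction, so the cup positions are confirmed. Now the shifts to the cup.

```bash
python3 - <<'E'
from h import *
a=np.load("pose3.npy"); P,R=a[:3],a[3:].reshape(3,3); k=771/360
for u in ((350,274.5),(477,347)):
    o,d=wray((120+u[0]/k,u[1]/k),P,R); print(o+d*(.072-o[2])/d[2])
P,R=tool(); print(P,"shift to wide (tool):",R.T@(np.array([.551,.2335,0])-P*[1,1,0])+[.0045,0,0])
E
```

```text
[0.55036728 0.23373164 0.072     ]
[0.54921389 0.14394522 0.072     ]
[0.4981593  0.20285326 0.36816519] shift to wide (tool): [ 0.06555275 -0.00197615 -0.00013526]
```

Call:
step_arm([
  [0.0218,-0.001,0],
  [0.0218,-0.001,0],
  [0.0219,0,0],
  [0,0,0.02],
  [0,0,0.03],
  [0,0,0.03],
  [0,0,0.03],
  [0,0,0.02],
  [0,0,0.01],
  [0,0,0],
  [0,0,0],
  [0,0,0],
], yaw=[0,0,0,0,0,0,0,0,0,0,0,0], hand=[255,255,255,255,255,255,255,255,255,255,255,255])

```text
clock: 11.15
position: [0.5558, 0.2363, 0.2307]
tool_rot: [180.0, -0.2, 28.3]
force: [0.1, 0.2, -1.4]
opening: 0.259
```

```bash
python3 - <<'E'
from h import *
P,R=tool(); w=grab_frame("wrist")[:,:,::-1].copy(); s=grab_frame("scene")[:,:,::-1].copy(); d=grab_frame("side")[:,:,::-1].copy()
print(P,"err tool",R.T@(np.array([.551,.2335,0])-P*[1,1,0]),telemetry.get_obs()["force"])
for n,i in (("w4",w),("s4",s),("d4",d)): cv2.imwrite(f"pics/{n}r.png",i)
f=lambda i,x,y,h:cv2.resize(i[y:y+h,x:x+h],(399,399),interpolation=cv2.INTER_CUBIC)
cv2.imwrite("pics/m5.png",np.hstack([f(s,275,195,120),f(d,200,90,100)]))
E
```

```text
[0.55579896 0.23630438 0.23069637] err tool [-5.55476674e-03  1.97175632e-04 -1.46084877e-05] [ 0.04572695 -0.27911101 -0.34392865]
```

View pics/m5.png

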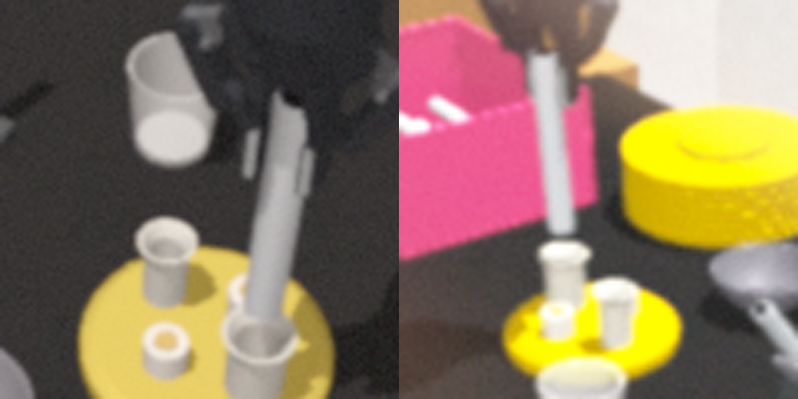

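Left (scene): the foot centre is about (264,310) and the wide rim centre (260,336). Right (side): the foot is about (562,229) and the rim (564,251). I triangulate both to get the offset.

```bash
python3 - <<'E'
from h import *
S=lambda u,v:(275+u/3.325,195+v/3.325); D=lambda u,v:(200+(u-399)/3.99,90+v/3.99)
P,R=tool()
a,e=tri([ray("scene",S(264,310)),ray("side",D(562,229))]); b,f=tri([ray("scene",S(260,336)),ray("side",D(564,251))])
print(a,e,b,f,"foot-rim tool:",R.T@(a-b),"foot-TCP",R.T@(a-P))
w=cv2.cvtColor(cv2.imread("pics/w4r.png"),cv2.COLOR_BGR2GRAY); print(w[185:206,282:288].mean(1).round())
E
```

```text
[0.55225192 0.23468429 0.09499367] [np.float64(1.5), np.float64(1.5)] [0.55332367 0.23555124 0.0717151 ] [np.float64(1.4), np.float64(1.4)] foot-rim tool: [-0.00131294  0.00026329 -0.02328087] foot-TCP [-3.85949450e-03  7.43617453e-05  1.35212682e-01]
[162. 158. 156. 170. 172. 174. 184. 206. 226. 228. 230. 239. 241. 180.
 155. 155. 154. 155. 156. 156. 156.]
```

The foot is within 1.3 mm of the cup axis. Lower carefully.

Call:
step_arm([
  [0,0,0.01],
  [0,0,0.01],
  [0,0,0.01],
  [0,0,0.008],
  [0,0,0.006],
  [0,0,0.006],
  [0,0,0],
], yaw=[0,0,0,0,0,0,0], hand=[255,255,255,255,255,255,255])

```text
clock: 12.0
position: [0.5547, 0.2363, 0.1782]
tool_rot: [-180.0, 0.1, 28.3]
force: [0.3, 0.2, -0.9]
opening: 0.255
```

Call:
step_arm([
  [0,0,0.005],
  [0,0,0.004],
  [0,0,0.004],
  [0,0,0.002],
  [0,0,0.001],
], yaw=[0,0,0,0,0], hand=[255,255,255,255,255])

```text
clock: 12.5
position: [0.555, 0.2364, 0.163]
tool_rot: [-180.0, 0.0, 28.3]
force: [0.1, -0.5, -1.2]
opening: 0.258
```

Call:
step_arm([
  [0,0,0.001],
  [0,0,0.001],
  [0,0,0.001],
  [0,0,0.001],
], yaw=[0,0,0,0], hand=[255,255,255,255])

```text
clock: 12.9
position: [0.5551, 0.2364, 0.1592]
tool_rot: [-180.0, -0.0, 28.3]
force: [-0.1, 0.7, -1.3]
opening: 0.26
```

Call:
step_arm([
  [0,0,0.001],
  [0,0,0.001],
], yaw=[0,0], hand=[255,255])

```text
clock: 13.1
position: [0.5557, 0.2368, 0.1587]
tool_rot: [180.0, -0.2, 28.3]
force: [-1.7, -0.3, 11.8]
opening: 0.261
```

Contact came at TCP z 0.159 (foot about 0.024–0.025) with 12 N, so the tube is on the cup floor. Soften the grip, straighten 4 mm, then open part way and rise.

Call:
step_arm([
  [0,0,0],
  [0,0,0],
  [-0.001,0,0],
  [-0.001,0,0],
  [-0.001,0,0],
  [-0.001,0,0],
  [0,0,0],
  [0,0,0],
], yaw=[0,0,0,0,0,0,0,0], hand=[255,255,255,255,255,255,255,255], force=20)

```text
clock: 13.9
position: [0.5531, 0.2353, 0.1589]
tool_rot: [180.0, -0.3, 28.3]
force: [1.3, 2.3, 6.7]
opening: 0.26
```

Call:
step_arm([
  [0,0,0],
  [0,0,0],
  [0,0,0],
  [0,0,0],
  [0,0,0],
  [0,0,0],
  [0,0,-0.01],
  [0,0,-0.02],
  [0,0,-0.03],
  [0,0,-0.03],
  [0,0,-0.02],
  [0,0,0],
], yaw=[0,0,0,0,0,0,0,0,0,0,0,0], hand=[160,140,120,110,100,100,100,100,100,100,100,100])

```text
clock: 15.1
position: [0.5528, 0.2349, 0.2715]
tool_rot: [179.9, -0.4, 28.3]
force: [0.4, -0.5, 0.9]
opening: 0.609
```

```bash
python3 - <<'E'
from h import *
P,R=tool(); w=grab_frame("wrist")[:,:,::-1].copy(); s=grab_frame("scene")[:,:,::-1].copy(); d=grab_frame("side")[:,:,::-1].copy()
print(P)
for n,i in (("w5",w),("s5",s),("d5",d)): cv2.imwrite(f"pics/{n}r.png",i)
c=np.array([.551,.2335,0]); pts=[c+[0,0,z] for z in (.072,.130,.195)]
print(proj("scene",pts).round(1),proj("side",pts).round(1))
# tube edges from frame difference with the empty view
for n,i,y in (("scene",s,'s'),("side",d,'d')):
    b=cv2.imread(f"pics/{n}0.png"); df=cv2.absdiff(i,b).max(2)>25
    q=proj(n,pts)
    for r in np.linspace(q[2,1]+4,q[0,1]-6,6).astype(int):
        x0=int(q[1,0]); xs=np.where(df[r,x0-22:x0+23])[0]+x0-22; print(n,r,xs.min() if len(xs) else None,xs.max() if len(xs) else None,len(xs))
E
```

```text
[0.55281888 0.23491795 0.27146156]
[[352.7 294.9]
 [355.3 276.3]
 [358.4 253.7]] [[240.7 153.1]
 [239.7 138.8]
 [238.4 121.9]]
scene 257 350 365 11
scene 263 350 363 14
scene 270 349 362 14
scene 276 349 362 14
scene 282 348 360 13
scene 288 348 374 18
side 125 235 242 8
side 130 235 243 9
side 134 235 243 9
side 138 236 243 8
side 142 236 244 9
side 147 236 244 9
```

The thick tube stands, its centreline matching a vertical one to about 1 px in both views. On to the thin tube: turn 6.8° and move above it, then check numerically.

Call:
step_arm([
  [0,0,0],
  [-0.0146,0.0374,0],
  [-0.0146,0.0374,0],
  [-0.0146,0.0374,0],
  [-0.0146,0.0374,0],
  [-0.0146,0.0374,0],
  [-0.0146,0.0374,0],
  [-0.0146,0.0374,0],
  [-0.0146,0.0374,0],
  [0,0,0],
  [0,0,0],
], yaw=[0.119,0,0,0,0,0,0,0,0,0,0], hand=[100,100,100,100,100,100,100,100,100,100,100])

```text
clock: 16.35
position: [0.5517, -0.0872, 0.2658]
tool_rot: [-179.9, 0.1, 21.3]
force: [-0.5, 0.6, 0.4]
opening: 0.607
```

```bash
python3 - <<'E'
from h import *
P,R=tool(); im=grab_frame("wrist")[:,:,::-1].copy(); print(P,telemetry.get_obs()["tool_rot"]); cv2.imwrite("pics/w6r.png",im)
f=np.array([.637,-.054,.03]); a=np.radians(21.5); u=np.array([-np.sin(np.radians(40))*np.cos(a),-np.sin(np.radians(40))*np.sin(a),np.cos(np.radians(40))])
q=wproj([f,f+.10*u,f+.14*u,f+.17*u],P,R); print(q.round(1))
g=cv2.cvtColor(im,cv2.COLOR_BGR2GRAY)
for r in range(int(q[0,1])+40,int(q[3,1])+14,8):
    x0=int(q[2,0]); xs=np.where(g[r,x0-40:x0+41]>130)[0]+x0-40; print(r,(xs.min(),xs.max(),len(xs)) if len(xs) else None)
# tube mask column profile for the top end
print(g[int(q[3,1])-12:int(q[3,1])+16,int(q[3,0])])
E
```

```text
[ 0.55173831 -0.08724358  0.26578372] [-1.79893270e+02  8.60197512e-02  2.14413211e+01]
[[285.3 101.6]
 [285.5 168.1]
 [285.6 204.6]
 [285.7 236.5]]
141 (np.int64(270), np.int64(301), 31)
149 (np.int64(269), np.int64(302), 34)
157 (np.int64(268), np.int64(302), 35)
165 (np.int64(269), np.int64(302), 33)
173 (np.int64(276), np.int64(294), 19)
181 (np.int64(276), np.int64(294), 19)
189 (np.int64(276), np.int64(294), 19)
197 (np.int64(276), np.int64(294), 19)
205 (np.int64(275), np.int64(294), 20)
213 (np.int64(275), np.int64(294), 20)
221 (np.int64(275), np.int64(294), 20)
229 (np.int64(275), np.int64(294), 20)
237 (np.int64(275), np.int64(293), 3)
245 None
[244 244 244 244 244 243 244 244 225 115  54  36  41  42  41  44  59 103
  72  63  65  61  61  62  63  62  61  64]
```

The tube centreline is at column 285 (predicted 285.6) and the top near row 237, so it's aligned. Descend and grip.

Call:
step_arm([
  [0.0015,0,0.03],
  [0,0,0.03],
  [0,0,0.03],
  [0,0,0.02],
  [0,0,0.015],
  [0,0,0.0085],
  [0,0,0],
  [0,0,0],
  [0,0,0],
  [0,0,0],
  [0,0,0],
  [0,0,0],
], yaw=[0,0,0,0,0,0,0,0,0,0,0,0], hand=[100,100,100,100,100,100,255,255,255,255,255,255], force=20)

```text
clock: 17.6
position: [0.5541, -0.0862, 0.1344]
tool_rot: [180.0, -0.1, 21.5]
force: [-0.4, 1.5, 3.1]
opening: 0.183
```

```bash
python3 arc.py .008 .14 .55 | tr -d 'a-z6()' ; python3 arc.py .008 .14 .55; python3 -c "
from h import *
s=telemetry.get_obs();print(s['position'],s['force'],s['opening'])"
```

```text
[[.40.001, 0, .4-0.0053], [.40.004, 0, .4-0.0049], [.40.007, 0, .4-0.0045], [.40.009, 0, .4-0.0041], [.40.0072, 0, .4-0.0037], [.40.0074, 0, .4-0.0032], [.40.007, 0, .4-0.0028], [.40.0077, 0, .4-0.0024], [.40.0079, 0, .4-0.0019], [.40.008, 0, .4-0.0014], [.40.0081, 0, .4-0.001], [.40.0081, 0, .4-0.0005]] 0.088118209010733 0.035582043445938
[[np.float64(0.0061), 0, np.float64(-0.0053)], [np.float64(0.0064), 0, np.float64(-0.0049)], [np.float64(0.0067), 0, np.float64(-0.0045)], [np.float64(0.0069), 0, np.float64(-0.0041)], [np.float64(0.0072), 0, np.float64(-0.0037)], [np.float64(0.0074), 0, np.float64(-0.0032)], [np.float64(0.0076), 0, np.float64(-0.0028)], [np.float64(0.0077), 0, np.float64(-0.0024)], [np.float64(0.0079), 0, np.float64(-0.0019)], [np.float64(0.008), 0, np.float64(-0.0014)], [np.float64(0.0081), 0, np.float64(-0.001)], [np.float64(0.0081), 0, np.float64(-0.0005)]] 0.08811862090106733 0.03558204344596386
[ 0.55414872 -0.08615429  0.13439535] [-0.43997675  1.4754065   3.14590315] 0.18264257569266093
```

Call:
step_arm([
  [0.0061,0,-0.0053],
  [0.0064,0,-0.0049],
  [0.0067,0,-0.0045],
  [0.0069,0,-0.0041],
  [0.0072,0,-0.0036],
  [0.0074,0,-0.003],
  [0.0076,0,-0.0026],
  [0.0077,0,-0.0022],
  [0.0079,0,-0.0017],
  [0.008,0,-0.0012],
  [0.0081,0,-0.0008],
  [0.0055,0,-0.0003],
], yaw=[0,0,0,0,0,0,0,0,0,0,0,0], hand=[255,255,255,255,255,255,255,255,255,255,255,255], force=20)

```text
clock: 18.8
position: [0.6346, -0.0544, 0.1688]
tool_rot: [180.0, -0.1, 21.5]
force: [-3.0, -1.4, 7.3]
opening: 0.178
```

Call:
step_arm([
  [0,0,0],
  [0,0,0],
  [0,0,-0.005],
  [0,0,-0.01],
  [0,0,-0.015],
  [0,0,-0.02],
  [0,0,-0.03],
  [0,0,-0.03],
  [0,0,-0.03],
  [0,0,-0.03],
  [0,0,-0.03],
  [0,0,0],
], yaw=[0,0,0,0,0,0,0,0,0,0,0,0], hand=[255,255,255,255,255,255,255,255,255,255,255,255], force=60)

```text
clock: 20.0
position: [0.6346, -0.0547, 0.3736]
tool_rot: [179.7, -0.5, 21.5]
force: [-0.3, 0.4, -1.8]
opening: 0.167
```

```bash
python3 - <<'E'
from h import *
grab_frame("wrist"); P,R=tool(); im=grab_frame("wrist")[:,:,::-1].copy(); print(P,telemetry.get_obs()["tool_rot"],telemetry.get_obs()["force"]); cv2.imwrite("pics/w7r.png",im)
for t in (-9,-6,-3,0,3,6,9):
    a=np.radians(t); G=np.array([0,0,-.005]); ax=np.array([np.sin(a),0,np.cos(a)]); e=np.array([np.cos(a),0,-np.sin(a)])
    print(t,[wproj(P+R@(G+s*ax+.008*e),P,R)[0].round(1) for s in (.135,.14,.145)])
g=cv2.cvtColor(im,cv2.COLOR_BGR2GRAY); print(150,g[150:250,282:288].mean(1).round().astype(int))
for r in (200,210,220,235,250): print(r,g[r,262:308])
E
```

```text
[ 0.63411811 -0.05468448  0.37059148] [ 1.79967660e+02 -9.40140177e-02  2.14860306e+01] [-0.0185848   0.38484652 -1.89838432]
-9 [array([284.9, 221.8]), array([284.9, 220.9]), array([284.8, 220.1])]
-6 [array([284.9, 213.4]), array([284.9, 212.4]), array([284.9, 211.5])]
-3 [array([284.9, 205.1]), array([284.9, 203.9]), array([284.9, 202.8])]
0 [array([284.9, 196.8]), array([284.9, 195.4]), array([284.9, 194.1])]
3 [array([284.9, 188.4]), array([284.9, 186.9]), array([284.9, 185.5])]
6 [array([284.9, 180.1]), array([284.9, 178.4]), array([284.9, 176.8])]
9 [array([285. , 171.8]), array([284.9, 169.9]), array([284.9, 168.1])]
150 [107 107 107 108 108 108 107 106  96  91 100 105 113 159 180 163 151 150
 149 152 152 150 152 162 175 180 181 180 181 181 179 180 180 179 179 180
 179 180 180 180 180 180 181 180 180 180 182 180 181 181 181 180 181 181
 182 181 181 181 182 181 182 182 182 182 182 183 183 183 183 182 183 183
 182 182 182 182 182 182 183 183 182 183 183 182 183 183 183 184 182 182
 184 183 183 183 182 182 182 182 182 183]
200 [104 100 105 102  85  73  70  68  72  72  89 112 121
[... 203 characters left out ...]
3 160 166
 171 173 176 180 180 183 185 186 190 187 186 181 175 173 168 160 128 105
 102 105 106 107 106 105 106 103 106 103]
220 [101 100  83  71  68  70  67  63  72  79 104 124 133 142 148 158 160 167
 171 174 177 182 185 182 184 187 188 186 184 183 178 174 169 159 133 111
 103 107 105 105 108 106 102 103 105 102]
235 [ 52  58  53  59  57  54  52  58  76 106 127 133 142 149 157 160 168 168
 174 174 179 182 184 184 183 187 187 187 187 186 180 178 173 167 158 123
  77  58  56  58  56  53  50  55  56  57]
250 [129 127  97  55  42  36  44  83 113 130 133 141 150 156 161 167 169 173
 173 176 177 182 185 184 182 181 155 142 141 139 130 129 126 126 121 119
 101  68  40  38  44  63 115 127 127 128]
```

```bash
python3 - <<'E'
from h import *
im=cv2.imread("pics/w7r.png"); g=cv2.cvtColor(im,cv2.COLOR_BGR2GRAY)
for r in range(160,200,4): print(r,g[r,262:308])
P,R=tool(); s=grab_frame("scene")[:,:,::-1]; cv2.imwrite("pics/s7r.png",s); b=cv2.imread("pics/scene0.png"); d=grab_frame("side")[:,:,::-1]; cv2.imwrite("pics/d7r.png",d); bd=cv2.imread("pics/side0.png")
for n,i,k in (("scene",s,b),("side",d,bd)):
    q=proj(n,[P+[0,0,.005],P-[0,0,.05],P-[0,0,.135]]); print(n,q.round(1)); df=cv2.absdiff(i,k).max(2)>25
    for r in np.linspace(q[1,1],q[2,1]+10,12).astype(int):
        x0=int(q[1,0]); xs=np.where(df[r,x0-30:x0+31])[0]+x0-30; print(r,(xs.min(),xs.max(),len(xs)) if len(xs) else None)
E
```

```text
160 [105 105 105 108 107 105 109 107 106 107 107 111 113 100  95 102  99 103
 101 103 101 102  99  98  99 101 102 101 102 101 102 106 109 108 107 107
 107 107 110 110 109 108 108 111 109 110]
164 [107 107 104 106 104 106 107 105 107 103 110 138 164 175 174 175 180 179
 179 180 180 180 179 182 178 178 177 178 177 179 176 178 177 164 127 110
 108 109 108 106 110 106 109 108 108 106]
168 [106 104 102 105 105 108 107 107 103  87  74 102 139 166 178 175 163 152
 153 151 148 148 149 150 150 150 149 149 155 160 174 177 156 140 119 112
 109 109 109 110 109 108 110 109 109 106]
172 [105 109 106 106 108 107 105 105  94  77  72  89 109 158 175 168 156 155
 154 152 154 151 152 154 152 151 148 124 114 141 171 177 161 139 114 105
 108 106 107 108 109 111 106 107 109 107]
176 [108 105 106 106 107 107 107 105 106  98  82  90 122 163 179 170 177 181
 178 179 181 180 180 181 181 181 175 144 120 148 172 182 180 152 117 106
 106 107 108 107 109 109 107 107 108 107]
180 [106 103 104 106 106 105 106 105  88  73  72  99 127 167 183 173 172 170
 169 171 174 181 183 180 179 177 166 145 130 147 172 182 180 15
[... 972 characters left out ...]
.int64(239), 19)
154 (np.int64(219), np.int64(239), 21)
158 (np.int64(218), np.int64(238), 20)
162 (np.int64(217), np.int64(238), 21)
166 (np.int64(217), np.int64(238), 20)
170 (np.int64(215), np.int64(238), 20)
174 (np.int64(214), np.int64(238), 17)
178 (np.int64(213), np.int64(264), 23)
182 (np.int64(212), np.int64(264), 21)
186 (np.int64(211), np.int64(264), 12)
side [[309.9  87.1]
 [309.3 105.5]
 [308.4 132.2]]
105 (np.int64(307), np.int64(308), 2)
108 None
112 (np.int64(308), np.int64(308), 1)
115 (np.int64(308), np.int64(308), 1)
118 (np.int64(308), np.int64(308), 1)
122 (np.int64(308), np.int64(308), 1)
125 (np.int64(308), np.int64(308), 1)
128 None
132 None
135 None
138 None
142 None
```

The tube's shading starts around row 181, so the thin tube hangs about 5° short of plumb (foot towards tool +x, about 13 mm from the TCP). I hover over the narrow cup with that offset and measure the foot there.

Call:
step_arm([
  [-0.0031,-0.0358,0],
  [-0.0031,-0.0358,0],
  [-0.0031,-0.0358,0],
  [-0.0031,-0.0358,0],
  [-0.0031,-0.0358,0],
  [-0.0031,-0.0358,0],
  [0,0,0],
  [0,0,0.03],
  [0,0,0.03],
  [0,0,0.03],
  [0,0,0.03],
  [0,0,0.015],
], yaw=[0,0,0,0,0,0,0,0,0,0,0,0], hand=[255,255,255,255,255,255,255,255,255,255,255,255])

```text
clock: 21.4
position: [0.5358, 0.1375, 0.2289]
tool_rot: [-179.9, 0.4, 21.5]
force: [-0.7, 0.1, 0.2]
opening: 0.172
```

```bash
python3 - <<'E'
from h import *
grab_frame("wrist");grab_frame("wrist");P,R=tool(); w=grab_frame("wrist")[:,:,::-1].copy(); s=grab_frame("scene")[:,:,::-1].copy(); d=grab_frame("side")[:,:,::-1].copy()
print(P,"cup-TCP tool",R.T@(np.array([.550,.1432,0])-P*[1,1,0]),telemetry.get_obs()["force"])
for n,i in (("w8",w),("s8",s),("d8",d)): cv2.imwrite(f"pics/{n}r.png",i)
np.save("pose8.npy",np.r_[P,R.ravel()])
f=lambda i,x,y,h:cv2.resize(i[y:y+h,x:x+h],(400,400),interpolation=cv2.INTER_CUBIC)
q=proj("scene",[P])[0]; q2=proj("side",[P])[0]
x,y=int(q[0])-50,int(q[1])-20; x2,y2=int(q2[0])-40,int(q2[1])-20; print(x,y,x2,y2)
cv2.imwrite("pics/m6.png",np.hstack([f(s,x,y,100),f(d,x2,y2,80)]))
E
```

```text
[0.53577537 0.13756329 0.22935346] cup-TCP tool [ 1.53002933e-02 -4.53845894e-05 -1.07544529e-04] [-0.46002758  0.33585583 -0.03824058]
282 188 208 101
```

View pics/m6.png

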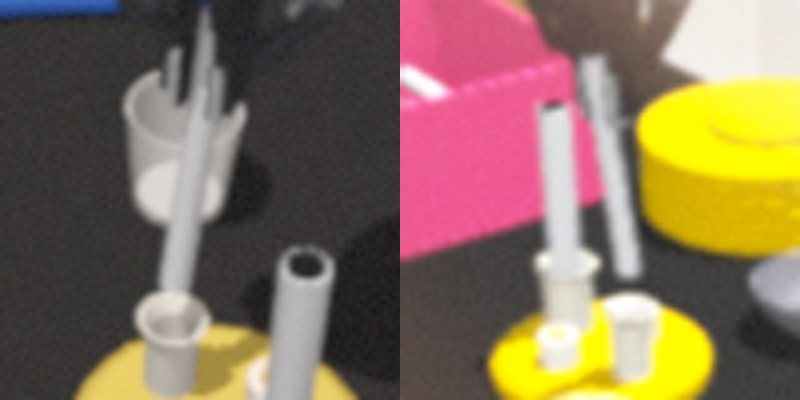

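Left: the thin tube's foot is at about (174,287) and the narrow rim at (172,317). Right: the foot is at about (629,273) and the rim at (633,305). The thick tube stands well in its cup. I triangulate.

```bash
python3 - <<'E'
from h import *
S=lambda u,v:(282+u/4,188+v/4); D=lambda u,v:(208+(u-400)/5,101+v/5)
P,R=tool()
a,e=tri([ray("scene",S(174,287)),ray("side",D(629,273))]); b,f=tri([ray("scene",S(172,317)),ray("side",D(633,305))])
print(a,e,b,f,"foot-rim tool:",R.T@(a-b),"foot-TCP",R.T@(a-P))
E
```

```text
[0.55164253 0.14430141 0.09766931] [np.float64(1.1), np.float64(1.1)] [0.55176239 0.14322406 0.07273609] [np.float64(2.1), np.float64(2.1)] foot-rim tool: [ 0.00030466 -0.00104176 -0.02493316] foot-TCP [ 0.01497462 -0.0008345   0.13582012]
```

The foot is centred over the narrow cup to 1 mm and the tube tilts about 6°. Lower the foot about 8 mm into the straight part, then soften the grip and straighten it by moving 15 mm along tool +x, using the cup as the pivot.

Call:
step_arm([
  [0,0,0.01],
  [0,0,0.01],
  [0,0,0.008],
  [0,0,0.006],
  [0,0,0.004],
  [0,0,0.003],
  [0,0,0],
], yaw=[0,0,0,0,0,0,0], hand=[255,255,255,255,255,255,255])

```text
clock: 22.35
position: [0.5372, 0.1383, 0.1916]
tool_rot: [-180.0, 0.0, 21.5]
force: [-0.1, -0.5, -0.4]
opening: 0.173
```

Call:
step_arm([
  [0,0,0],
  [0,0,0],
  [0.002,0,0],
  [0.002,0,0],
  [0.002,0,0],
  [0.002,0,0],
  [0,0,0],
], yaw=[0,0,0,0,0,0,0], hand=[255,255,255,255,255,255,255], force=20)

```text
clock: 23.05
position: [0.5442, 0.141, 0.1917]
tool_rot: [-180.0, 0.1, 21.5]
force: [-4.5, -1.6, 2.9]
opening: 0.166
```

Call:
step_arm([
  [0.002,0,0],
  [0.002,0,0],
  [0.002,0,0],
  [0.001,0,0],
  [0,0,0],
], yaw=[0,0,0,0,0], hand=[255,255,255,255,255], force=20)

```text
clock: 23.55
position: [0.5511, 0.1438, 0.1918]
tool_rot: [-180.0, 0.1, 21.5]
force: [-4.6, -2.1, 2.3]
opening: 0.171
```

Call:
step_arm([
  [0,0,0],
  [0,0,0.004],
  [0,0,0.004],
  [0,0,0.004],
  [0,0,0.004],
  [0,0,0.003],
  [0,0,0],
], yaw=[0,0,0,0,0,0,0], hand=[255,255,255,255,255,255,255], force=30)

```text
clock: 24.25
position: [0.5509, 0.1437, 0.1722]
tool_rot: [-180.0, 0.1, 21.5]
force: [-3.6, -1.1, -2.3]
opening: 0.172
```

Call:
step_arm([
  [0,0,0.003],
  [0,0,0.003],
  [0,0,0.002],
  [0,0,0.001],
], yaw=[0,0,0,0], hand=[255,255,255,255])

```text
clock: 24.65
position: [0.5511, 0.1438, 0.1639]
tool_rot: [-180.0, 0.0, 21.5]
force: [-4.6, -1.3, 3.7]
opening: 0.167
```

Call:
step_arm([
  [0,0,0.001],
  [0,0,0.001],
  [0,0,0.001],
], yaw=[0,0,0], hand=[255,255,255])

```text
clock: 24.95
position: [0.5512, 0.1438, 0.1611]
tool_rot: [-180.0, 0.0, 21.5]
force: [-5.8, -1.0, 3.2]
opening: 0.169
```

Call:
step_arm([
  [0,0,0.001],
  [0,0,0.001],
], yaw=[0,0], hand=[255,255])

```text
clock: 25.15
position: [0.5512, 0.1438, 0.1591]
tool_rot: [-180.0, 0.0, 21.5]
force: [-5.0, -1.4, 3.1]
opening: 0.172
```

Call:
step_arm([
  [0,0,0.001],
  [0,0,0],
], yaw=[0,0], hand=[255,255])

```text
clock: 25.35
position: [0.5512, 0.1438, 0.158]
tool_rot: [-180.0, 0.0, 21.5]
force: [-4.7, -0.9, 2.6]
opening: 0.174
```

```bash
python3 - <<'E'
from h import *
P,R=tool(); print(P,telemetry.get_obs()["force"]); s=grab_frame("scene")[:,:,::-1].copy(); d=grab_frame("side")[:,:,::-1].copy(); cv2.imwrite("pics/s9r.png",s); cv2.imwrite("pics/d9r.png",d)
c=np.array([.550,.1432,0]); pts=[c+[0,0,z] for z in (.072,.11,.14,.195)]
for n,i in (("scene",s),("side",d)):
    q=proj(n,pts); print(n,q.round(1).tolist()); b=cv2.imread(f"pics/{n}0.png"); df=cv2.absdiff(i,b).max(2)>25
    for r in np.linspace(q[2,1],q[0,1]-5,5).astype(int):
        x0=int(q[1,0]); xs=np.where(df[r,x0-12:x0+13])[0]+x0-12; print(r,(xs.min(),xs.max(),len(xs)) if len(xs) else None)
E
```

```text
[0.55116392 0.14380074 0.15804539] [-4.73805063 -0.86591531  2.55298863]
scene [[324.6, 267.2], [325.5, 255.2], [326.3, 245.3], [327.7, 226.1]]
245 (np.int64(319), np.int64(331), 10)
249 (np.int64(323), np.int64(331), 9)
253 (np.int64(322), np.int64(331), 10)
257 (np.int64(321), np.int64(330), 10)
262 (np.int64(322), np.int64(331), 10)
side [[253.6, 162.3], [253.1, 152.7], [252.7, 144.8], [251.9, 130.0]]
144 (np.int64(241), np.int64(257), 14)
147 (np.int64(241), np.int64(255), 11)
151 (np.int64(242), np.int64(255), 8)
154 (np.int64(250), np.int64(256), 7)
157 (np.int64(250), np.int64(256), 7)
```

The tube is upright, but there is no clear floor contact yet (z force a steady 3 N). Keep lowering by 1 mm steps.

Call:
step_arm([
  [0,0,0.001],
  [0,0,0.001],
], yaw=[0,0], hand=[255,255])

```text
clock: 25.65
position: [0.553, 0.1442, 0.1576]
tool_rot: [180.0, -0.3, 21.5]
force: [-2.5, -0.3, 12.2]
opening: 0.17
```

Call:
step_arm([
  [0,0,0.001],
  [0,0,0],
], yaw=[0,0], hand=[255,255])

```text
clock: 25.85
position: [0.5533, 0.1443, 0.1575]
tool_rot: [179.9, -0.4, 21.5]
force: [-3.9, -0.8, 13.1]
opening: 0.171
```

Firm contact at z 0.1576 (13 N), which agrees with the thick tube's 0.159, so the tube is on the floor. Relieve the press, open and rise.

Call:
step_arm([
  [0,0,-0.001],
  [-0.001,0,-0.001],
  [0,0,0],
  [0,0,0],
], yaw=[0,0,0,0], hand=[255,255,255,255], force=20)

```text
clock: 26.25
position: [0.5516, 0.1437, 0.1576]
tool_rot: [180.0, -0.2, 21.5]
force: [1.1, 0.5, 5.9]
opening: 0.172
```

Call:
step_arm([
  [0,0,0],
  [0,0,0],
  [0,0,0],
  [0,0,0],
  [0,0,0],
  [0,0,0],
  [0,0,-0.01],
  [0,0,-0.02],
  [0,0,-0.03],
  [0,0,-0.03],
  [0,0,-0.03],
  [0,0,0],
], yaw=[0,0,0,0,0,0,0,0,0,0,0,0], hand=[160,140,120,110,100,100,100,100,100,100,100,100])

```text
clock: 27.45
position: [0.5522, 0.1437, 0.2824]
tool_rot: [179.9, -0.5, 21.5]
force: [-0.4, 0.2, -0.3]
opening: 0.604
```

Call:
step_arm([
  [-0.02,0,-0.01],
  [-0.03,0,0],
  [-0.03,0,0],
  [-0.03,0,0],
  [-0.02,0,0],
  [0,0,0],
  [0,0,0],
], yaw=[0,0,0,0,0,0,0], hand=[100,100,100,100,100,100,100])

```text
clock: 28.15
position: [0.4298, 0.0958, 0.2873]
tool_rot: [180.0, -0.1, 21.5]
force: [0.4, 1.0, -0.3]
opening: 0.611
```

```bash
python3 - <<'E'
from h import *
P,R=tool(); print(P,telemetry.get_obs()["force"]); s=grab_frame("scene")[:,:,::-1].copy(); d=grab_frame("side")[:,:,::-1].copy()
f=lambda i,x,y,h:cv2.resize(i[y:y+h,x:x+h],(400,400),interpolation=cv2.INTER_CUBIC)
for c in ((.551,.2335),(.550,.1432)): print("plumb tops",proj("scene",[c+(.195,)]).round(1),proj("side",[c+(.195,)]).round(1))
cv2.imwrite("pics/end.png",np.hstack([f(s,200,190,200),f(d,200,100,125)]))
E
```

```text
[0.42978232 0.09582243 0.28726198] [ 0.40085622  0.99812558 -0.32225596]
plumb tops [[358.4 253.7]] [[238.4 121.9]]
plumb tops [[327.7 226.1]] [[251.9 130. ]]
```

View pics/end.png

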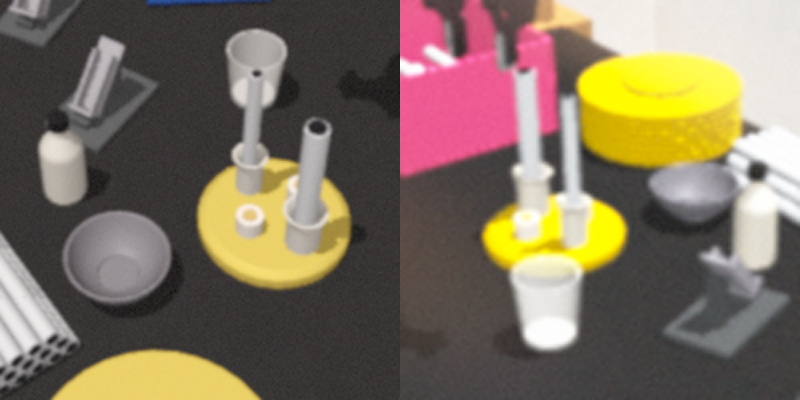

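Both tubes stand upright. The thick top is at (317,126) and the thin top at (257,73) in the left half, i.e. (358.5,253) and (328.5,226.5), within 1 px of a plumb, fully seated tube. The bottle and clear cup are undisturbed.

```bash
python3 -c "
from cell import bot; print(bot.job_done())"
```

```text
the job is handed in; nothing more can be done
None
```

The thick tube is in the wide cup and the thin tube is in the narrow cup. Both stand upright on their cup floors, and the job is handed in at about 28 s of the 69 s allowed. I gripped each tube lightly near its top, swung it upright about its foot in the stand, and lifted it over. I let go only after feeling the floor.

- **Seating:** The thick tube touched the floor at TCP height 0.159 with 12 N, and the thin tube at 0.158 with 13 N. In the last scene picture both tops lie within 1 px of where plumb, fully seated tubes should be; I did not measure them in the side picture, where both look upright.
- **Bystanders:** The glue bottle and clear cup look undisturbed in the last picture, and the arm is clear of everything.
- **Checks that disagreed:** The thin tube came out of its stand tilted about 6°. I straightened it with its foot already in the cup, pressing on the cup wall with about 5 N. It also reached the floor about 3 mm lower than I had estimated from that pose, but within 1 mm of the thick tube's contact height.

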